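Show the spun sample tube to the inspection camera

TASK

The centrifuge has run down: lift the round aluminium lid off its rotor by the black knob and set it down on the bench beside the centrifuge, flat and knob up, without letting it drop. Then draw the black-capped sample tube out of its slanting sleeve along the sleeve's own line and carry it cap up, never tipping it much further than it leans in the rotor so that the pellet stays put, and present it to the inspection camera: upright, the middle of the tube level with the lens and straight above the white cross on the camera's base plate, clear of everything. Finish while holding it there, still in the gripper and not moving; leave the orange-capped balance tube seated in the rotor, and leave the two vials and the red carton where they stand.

Things in the scene. Friction and masses are not known exactly. Their poses are not given: they have to be found in the camera images.
- centrifuge: White bench centrifuge, fixed, 214 mm deep (x), 224 mm wide (y); console in front to x = -155 mm. Origin on the bench under the rotor's axis, x to the back, z up. Deck 150 mm above the bench (rim 154), with a round open chamber 188 mm wide. Its big lid stands open, fixed: from x = 112, z = 150 mm at the back it rises to x = 180, z = 335 mm, 212 mm wide.
- rotor: Rotor, turns about its z with slight friction. Origin on the bench on the axis, x towards the sample's sleeve (on the robot's left). Six sleeves, 60 degrees apart, 30 degrees from vertical, tops leaning to the axis; mouths 120 mm above the bench, 52 mm from the axis, 25 mm wide outside, bore 17 mm, 70 mm deep. Hub 26 mm wide to z = 144 mm, then a 10 mm pin to z = 157 mm.
- rotor_lid: Loose aluminium lid on the rotor, hiding the tubes' caps: diameter 115 mm, 14 mm skirt, 150 g. Origin at the centre of its underside (skirt's lower edge), 144 mm above the bench at the start; z up. Top of the dish z = 18 mm; black knob on the axis, diameter 28 mm from z = 27 to 47 mm. The boss below (bore 14 mm) drops 13 mm over the hub's pin: lift straight up.
- sample: Sample tube, white, black screw cap, loose, 30 g, 99 mm long. Its y axis runs along the tube from cap to tip: cap (diameter 18 mm) from y = -50 to -34 mm, body (15 mm) from -34 to +50 mm; the tube's axis lies at z = +9 mm. Upright, cap on top: y points straight down. At the start the tip stands on the sleeve's floor (1 mm of play round it); cap and 14 mm of body project.
- station: Camera station, fixed. Origin on the bench under the focus, x along the line of sight. Dark base plate 12 mm thick, x = -165 to +65 mm, 100 mm wide, white cross at the origin. Camera on a post at x = -150 mm looking level along +x; lens and ring light (64 mm wide) end at x = -110 mm; top at 182 mm. White light panel at x = +50 mm, 96 mm wide, 75 to 197 mm above the bench.
- sample_mid (a point): Middle of the sample tube: the point on its axis halfway along its 99 mm (50 mm from the cap's top). The orientation is that of sample.
- balance_mid (a point): Middle of the balance tube (clear, orange cap, loose, 99 mm long like the sample tube), in the sleeve across the rotor from the sample's. Its z axis points along the tube towards the cap.
- balance_seat (a point): Point fixed to the rotor where the middle of the balance tube is when it is seated; the two are then less than 3 mm apart.
- focus (a point): The camera's focus: the point on the lens's axis 110 mm in front of the lens, 150 mm above the bench, straight above the white cross. The middle of the tube belongs here.
- vial_blue: Bystander: small vial with a white and blue cap, 28 mm diameter, 60 mm high. Origin at the centre of its underside.
- vial_orange: Bystander: small vial with a white and orange cap, 28 mm diameter, 60 mm high. Origin at the centre of its underside.
- carton: Bystander: small red carton, 37 x 63 x 15 mm (x, y, z). Origin at the centre of its underside. Between it, the orange vial and the station's base plate there is free bench for a 115 mm lid, centred about halfway between carton and vial.

How it is judged:
By the outcome, as a careful person would: the job done as asked, in the order asked, and still so for the second after the job is handed in, while the arm keeps its last pose, push and grip.
It also fails if it takes over 64 s, if anything falls off the work surface, if the arm or the gripper's body presses on something with over 40 N, if the wrist force passes 120 N, or if a joint passes its speed limit or range.

ROBOT

A 6-joint arm with a two-finger parallel gripper is mounted at the origin on the work surface; the furniture and walls round the work are solid. World frame = base frame: x ahead of the robot, y to its left, z up, the work surface at z = 0. Lengths are in m, angles in rad, forces in N, time in s.
With the tool pointing down it reaches from about 0.425 to 0.95 m from the base axis. Payload 3.5 kg.
Tool frame: the origin (TCP) lies between the finger pads; the fingertips stand 19 mm ahead of it and the grasp point (between the pads) is the TCP; z points along the fingers, y is the line along which they close (so a half turn about z gives the same grasp; the last joint's range is limited). The gripper opens to 85 mm and grips with 20 to 120 N. Pads are 22 mm wide; open, the fingers measure 114 mm over their backs; the gripper's body (76 mm by 85 mm) begins 54 mm behind the grasp point. The pads swing forward as they close: fully open they stand 13 mm farther back than shut.
Start: joints at [-1.318, 0.286, 1.577, -0, 1.279, -0.15], TCP at [0.265, -0.621, 0.25] pointing down, gripper open.
Joint ranges: [-2.77, 2.77], [-0.9, 2.22], [0.21, 2.48], [-1.53, 4.67], [0.24, 2.81], [-2.84, 2.84]. Speed limits (rad/s): [2.79, 2.79, 3.14, 3.14, 3.14, 3.14].

INTERFACE

Orientations are given as a unit quaternion [x, y, z, w].
In Python, from plant import get_state, cams, ctrl gives the robot as it stands. The module is installed in compiled form; this text tells all that it offers.
- The arm moves only by the tool jog_arm, never from a script. Its argument "deltas" is text: rows parted by semicolons, each of 6 numbers parted by spaces: the shift along the world's x, y, z normalised to -1 to 1, where 1 is 0.02 m, then the turn, a rotation vector about the world's x, y, z normalised to -1 to 1, where 1 is 0.1 rad. In form: x y z ax ay az; .... A call has 1 to 20 rows; each row shifts and turns the commanded pose from where the row before left it; what a row does not reach is not made up. A row lasts 1/8 s, in which the tool goes at most 62.5 mm and 10.7 degrees, less where a joint would pass 70% of its speed; a pose out of reach is approached as far as the arm can. A call with a number of a shift or a turn outside -1 to 1 is refused whole. A call with a gripper value outside its range is refused whole. "gripper" is the opening, from 0 (shut) to 1 (fully open), set as the call begins (left out, the last holds). The fingers move at their own pace and stop on an object; "squeeze" is the grip in N (left out, the last holds). Time passes only in rows, so rows that do not move let the fingers close. It gives the time, the measured TCP pose, the force, the opening and the grip force at its end, in the units of the state.
- get_state(): the state, without advancing time (a new reading comes with each control period).
- cams.read_camera(name): name is "scene" or "top"; returns a dict with "color" (480x640x3 uint8, blue, green, red), "vfov" (degrees; the focal length in pixels is half the picture's height over the tangent of half this angle, whatever the lens; pixels are square), "cx", "cy" (the principal point, pixels), "distortion" ([k1, k2, p1, p2, k3] as OpenCV has them; the pictures are not rectified), "rvec" (rotation vector, rad) and "tvec" (3), from world to camera coordinates, as OpenCV has them. Camera axes: x right, y down, z forward; pixel columns grow to the right and rows downward; lengths in m; the calibration is good to about 2 mm. A picture is of the moment at which its call begins. There is no depth.
- ctrl.sign_off(): hands the job in; it is judged then, once.
The state is a dict: "time": time; "qpos": joint angles; "dq": joint speeds; "joint_efforts": joint torques, N m; "eef_pos": TCP position; "tcp_rot": TCP orientation; "contact_force": force on the tool from outside, world axes, zero at the start; "wrist_torque": the same for the moment, N m; "opening": opening from 0.0 (shut) to 1.0 (fully open); "finger_force": force on a finger pad.
Only numpy, scipy, OpenCV 4.12 (cv2) and the standard library are available. Lean on these libraries where they do the work, as an engineer would, in place of code of your own. Each camera call takes 0.05 s, during which the arm holds its last target. There are 200 camera calls.

## Working session

There is one attempt and no reset: what is moved stays moved. The work goes in short steps, Python scripts to look and compute and a tool call to move; the robot and the scene stay as the last step left them, time stands still between calls to the robot, and variables do not carry over. Pictures are saved under pics/ and viewed, at most 10 in all, crops included, and the job is handed in when it is done.

Besides the shell and the picture viewer there is one more tool, called after "Request:" by a JSON object that holds its "method" and its "body", one argument or row to a line. jog_arm: Moves the arm, as the interface text tells. Its arguments: {"type":"object","properties":{"deltas":{"type":"string"},"gripper":{"type":"number"},"squeeze":{"type":"number"}},"required":["deltas"]}

```bash
mkdir -p pics; cat > h.py <<'E'
import numpy as np, cv2, time
from plant import get_state, cams, ctrl
def shot(n):
    c=cams.read_camera(n); h=c["color"].shape[0]
    f=h/2/np.tan(np.radians(c["vfov"])/2)
    c["K"]=np.array([[f,0,c["cx"]],[0,f,c["cy"]],[0,0,1.]]); c["D"]=np.array(c["distortion"],float)
    c["R"]=cv2.Rodrigues(np.array(c["rvec"],float))[0]; c["t"]=np.array(c["tvec"],float).ravel()
    c["C"]=-c["R"].T@c["t"]; return c
def ray(c,uv):
    p=cv2.undistortPoints(np.array(uv,float).reshape(-1,1,2),c["K"],c["D"]).reshape(-1,2)
    d=np.c_[p,np.ones(len(p))]@c["R"]; return d/np.linalg.norm(d,axis=1)[:,None]
def onz(c,uv,z):
    d=ray(c,uv); return c["C"]+d*((z-c["C"][2])/d[:,2])[:,None]
def proj(c,P):
    return cv2.projectPoints(np.array(P,float).reshape(-1,1,3),np.array(c["rvec"],float),c["t"],c["K"],c["D"])[0].reshape(-1,2)
def tri(c1,u1,c2,u2):
    A=[];b=[]
    for c,u in((c1,u1),(c2,u2)):
        d=ray(c,[u])[0];M=np.eye(3)-np.outer(d,d);A.append(M);b.append(M@c["C"])
    A=np.vstack(A);b=np.hstack(b);x=np.linalg.lstsq(A,b,rcond=None)[0]
    return x,np.linalg.norm(A@x-b)
E
python3 - <<'E'
from h import *
for n in("scene","top"):
    c=shot(n);cv2.imwrite(f"pics/{n}0.png",c["color"]);print(n,c["C"],c["K"][0,0],c["R"][2])
print(get_state())
E
```

```text
scene [0.08653783 0.56308823 0.80291957] 494.8457340132286 [ 0.32579058 -0.64324848 -0.69288664]
top [ 0.36613117 -0.05650855  1.27432051] 517.3748804290989 [ 0.05530439 -0.00368347 -0.99846275]
{'time': 0.1, 'qpos': array([-1.31801596e+00,  2.87108139e-01,  1.57806058e+00,  3.70174013e-05,
        1.27863020e+00, -1.49981810e-01]), 'dq': array([ 1.29939296e-03, -2.07909369e-03, -2.04807083e-03, -9.38910970e-04,
       -1.00602469e-05, -1.98463659e-03]), 'joint_efforts': array([ 1.18051794e-03, -4.07292116e+01, -2.93698096e+01, -1.14632157e-04,
        3.38980928e-03,  3.69627358e-06]), 'eef_pos': array([ 0.26447535, -0.62040894,  0.24904853]), 'tcp_rot': array([ 9.79791737e-01,  2.00017338e-01, -3.89802645e-05, -1.10258716e-03]), 'contact_force': array([ 0.95210444, -0.22864697,  1.18353779]), 'wrist_torque': array([-0.02644468,  0.01106217,  0.04020179]), 'finger_force': 0.0, 'opening': 1.0005021533549066}
```

View pics/scene0.png

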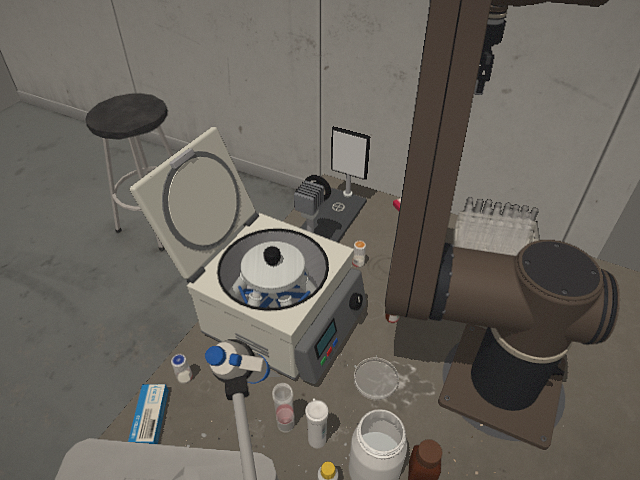

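View pics/top0.png

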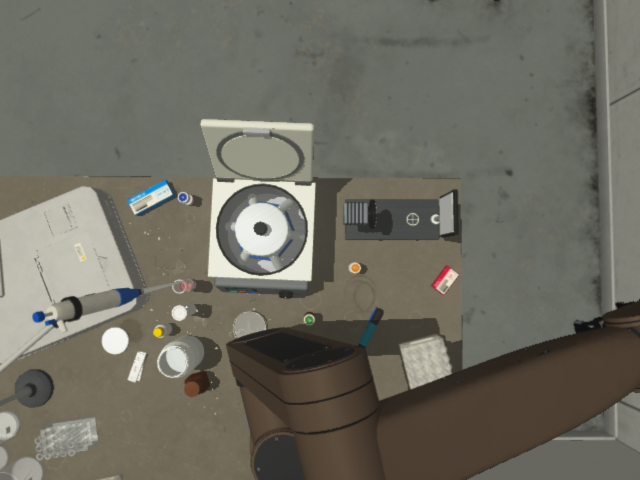

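Scene view: lid knob at (272,256), station cross near (338,207). Top view: knob (262,229), cross (413,219), orange vial (355,268), carton (446,279); the free lid spot is near (400,275).

```bash
python3 - <<'E'
from h import *
s=shot("scene");t=shot("top")
def dark(c,x0,x1,y0,y1,th=60):
    g=c["color"][y0:y1,x0:x1].max(2);n,l,st,ce=cv2.connectedComponentsWithStats((g<th).astype(np.uint8))
    i=1+np.argmax(st[1:,4]);print(st[i]);return ce[i]+[x0,y0]
ks=dark(s,260,285,243,270);kt=dark(t,248,275,218,242)
print("knob",ks,kt,*tri(s,ks,t,kt),onz(t,[kt],.183))
def bright(c,x0,x1,y0,y1,th=130):
    g=c["color"][y0:y1,x0:x1].min(2);ys,xs=np.nonzero(g>th);print(xs.min(),xs.max(),ys.min(),ys.max(),len(xs));return np.array([(xs.min()+xs.max())/2+x0,(ys.min()+ys.max())/2+y0])
ct=bright(t,404,423,210,229);cs=bright(s,328,348,199,216)
print("cross",ct,cs,onz(t,[ct],.012),onz(s,[cs],.012))
hsv=cv2.cvtColor(t["color"],cv2.COLOR_BGR2HSV)
def col(lo,hi,x0,x1,y0,y1,z):
    m=cv2.inRange(hsv,lo,hi)[y0:y1,x0:x1];ys,xs=np.nonzero(m)
    r=cv2.minAreaRect(np.c_[xs+x0,ys+y0].astype(np.float32));print(len(xs),r,onz(t,cv2.boxPoints(r),z).round(4).tolist(),onz(t,[r[0]],z))
col((5,120,100),(20,255,255),345,365,258,278,.06)
m1=col((170,120,80),(180,255,255),425,465,260,300,.015)
# base plate edge corners
for p in [(345,239),(345,200),(440,240),(455,191),(441,239)]: print(p,onz(t,[p],.012))
# centrifuge deck corners
for p in[(209,281),(312,281),(314,181),(214,180)]: print(p,onz(t,[p],.154))
cv2.imwrite("pics/a.png",np.hstack([cv2.resize(t["color"][175:290,205:320],(460,460),interpolation=2)]))
cv2.imwrite("pics/b.png",cv2.resize(t["color"][180:300,335:470],None,fx=5,fy=5,interpolation=2))
E
```

```text
[  4   4  17  19 251]
[12  8  6  8 13]
knob [271.85657371 255.47410359] [263.61538462 230.61538462] [0.4390697  0.05210647 0.17310654] 0.006684047931955945 [[0.4343143  0.04881664 0.183     ]]
3 14 3 14 37
4 16 5 11 14
cross [412.5 218.5] [338. 207.] [[ 0.47703937 -0.29905438  0.012     ]] [[ 0.47600999 -0.2953289   0.012     ]]
55 ((355.0, 267.5), (7.0, 8.0), 90.0) [[0.3649, -0.145, 0.06], [0.365, -0.1638, 0.06], [0.3486, -0.1638, 0.06], [0.3485, -0.145, 0.06]] [[ 0.35673653 -0.15438439  0.06      ]]
131 ((440.5000305175781, 276.5000305175781), (5.000000476837158, 25.800003051757812), 36.86989212036133) [[0.3142, -0.3422, 0.015], [0.3645, -0.3803, 0.015], [0.3573, -0.39, 0.015], [0.307, -0.3519, 0.015]] [[ 0.3357251  -0.36609743  0.015     ]]
(345, 239) [[ 0.42571893 -0.13368162  0.012     ]]
(345, 200) [[ 0.5215081  -0.13341395  0.012     ]]
(440, 240) [[ 0.42470312 -0.36623611  0.012     ]]
(455, 191) [[ 0.54562596 -0.40416753  0.012     ]]
(441, 239) [[ 0.42716765 -0.36870755  0.012     ]]
(209, 281) [[0.32646295 0.16822871 0.154     ]]
(312, 281) [[ 0.32783216 -0.05402623  0.154     ]]
(314, 181) [[ 0.5452604  -0.05700374  0.154     ]]
(214, 180) [[0.54607392 0.16114336 0.154     ]]
```

View pics/b.png

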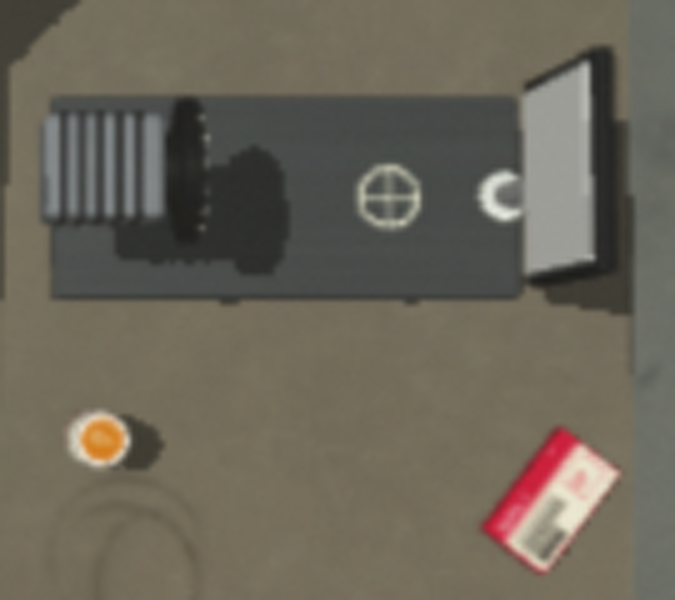

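Cross at about (412.8,219.2), orange vial (355,268), carton centre (445,280) with its nearest corner at (431.6,285.4). I'll look at the lid more closely.

```bash
python3 - <<'E'
from h import *
s=shot("scene");t=shot("top")
cv2.imwrite("pics/a.png",np.hstack([cv2.resize(s["color"][220:320,215:335],(480,400),interpolation=2),cv2.resize(t["color"][185:275,215:287],(320,400),interpolation=2)]))
# lid disc in top: bright region around knob
def disc(c,seed,w,th):
    g=c["color"].min(2);m=(g>th).astype(np.uint8);x,y=seed
    mm=np.zeros_like(m);mm[y-w:y+w,x-w:x+w]=m[y-w:y+w,x-w:x+w]
    cs,_=cv2.findContours(mm,cv2.RETR_EXTERNAL,cv2.CHAIN_APPROX_NONE);k=max(cs,key=cv2.contourArea)
    return cv2.fitEllipse(cv2.convexHull(k))
for th in(120,150,180):
  e=disc(t,(263,230),36,th);print(th,e,onz(t,[e[0]],.16))
  e=disc(s,(272,265),38,th);print(th,e,onz(s,[e[0]],.16))
def knob(c,x0,x1,y0,y1,ths):
    for th in ths:
        g=c["color"][y0:y1,x0:x1].max(2);n,l,st,ce=cv2.connectedComponentsWithStats((g<th).astype(np.uint8));i=1+np.argmax(st[1:,4]);print(th,st[i]+[x0,y0,0,0,0],onz(c,[ce[i]+[x0,y0]],.188))
knob(t,250,278,216,244,(70,90,110,130))
for z in(.171,.191):print(z,proj(t,[.436,.052,z]),proj(s,[.436,.052,z]))
E
```

```text
120 ((261.4022521972656, 225.95816040039062), (56.26866912841797, 77.06757354736328), 41.074981689453125) [[0.44579354 0.05592968 0.16      ]]
120 ((267.0765075683594, 268.2264404296875), (49.71992874145508, 77.28584289550781), 66.82354736328125) [[0.44203989 0.07437994 0.16      ]]
150 ((260.4242858886719, 226.32708740234375), (54.35974884033203, 72.85904693603516), 35.59965515136719) [[0.44498211 0.05803093 0.16      ]]
150 ((272.2275085449219, 264.5233154296875), (45.95705032348633, 63.58320236206055), 83.73826599121094) [[0.43858465 0.06247715 0.16      ]]
180 ((259.86431884765625, 229.06532287597656), (52.38896560668945, 54.377471923828125), 73.57986450195312) [[0.4390519 0.0591685 0.16     ]]
180 ((267.8921813964844, 267.8450012207031), (38.272403717041016, 53.84977722167969), 96.99769592285156) [[0.44123656 0.0729305  0.16      ]]
70 [255 223  12  12 115] [[0.43897777 0.05511937 0.188     ]]
90 [254 222  13  13 125] [[0.43903349 0.05524077 0.188     ]]
110 [254 222  14  13 140] [[0.43929203 0.05512965 0.188     ]]
130 [254 222  14  13 152] [[0.43925124 0.05505957 0.188     ]]
0.171 [[262.67240526 230.17221298]] [[276.10760538 256.95145418]]
0.191 [[261.74174797 229.56382396]] [[275.41109175 248.99096479]]
```

View pics/a.png

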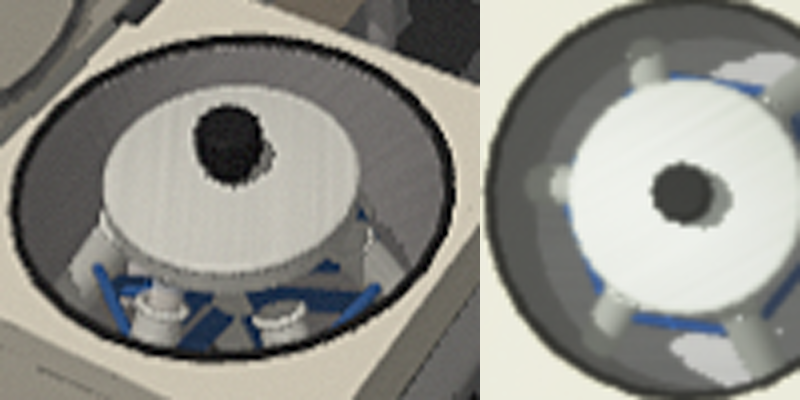

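Top-view crop: the knob is at about (261,229), on a lid that sits centred on the rotor. The sleeves show below it, and one points roughly left. I'll move above the knob with the fingers closing along world x.

Request:
{"method": "jog_arm", "body": {
  "deltas": "0.58 1 0.1 0 0 0.58;0.58 1 0.1 0 0 0.58;0.58 1 0.1 0 0 0.58;0.58 1 0.1 0 0 0.58;0.58 1 0.1 0 0 0.58;0.58 1 0.1 0 0 0.58;0.58 1 0.1 0 0 0.58;0.58 1 0.1 0 0 0.58;0.58 1 0.1 0 0 0.58;0.58 1 0.1 0 0 0.58;0.58 1 0 0 0 0.58;0.58 1 0 0 0 0.58;0.58 1 0 0 0 0.58;0.58 1 0 0 0 0.58;0.58 1 0 0 0 0.58;0 1 0 0 0 0.58;0 1 0 0 0 0.58;0 1 0 0 0 0.58;0 1 0 0 0 0.58;0 1 0 0 0 0.58",
  "gripper": 0.6
}}

```text
time: 2.8
eef_pos: [0.4385, -0.2197, 0.2704]
tcp_rot: [0.709, 0.706, 0.0, 0.0]
contact_force: [-0.1, 0.3, 0.7]
opening: 0.6
finger_force: 0.0
```

Request:
{"method": "jog_arm", "body": {
  "deltas": "0 1 0 0 0 0;0 1 0 0 0 0;0 1 0 0 0 0;0 1 0 0 0 0;0 1 0 0 0 0;0 1 0 0 0 0;0 1 0 0 0 0;0 1 0 0 0 0;0 1 0 0 0 0;0 1 0 0 0 0;0 1 0 0 0 0;0 1 0 0 0 0;0 1 0 0 0 0;0 0.5 0 0 0 0;0 0.3 0 0 0 0;0 0 0 0 0 0;0 0 0 0 0 0"
}}

```text
time: 4.92
eef_pos: [0.4387, 0.0547, 0.2703]
tcp_rot: [0.71, 0.704, -0.0, 0.0]
contact_force: [0.2, -0.0, 0.0]
opening: 0.6
finger_force: 0.0
```

```bash
python3 - <<'E'
from h import *
s=shot("scene");st=get_state();print(st["eef_pos"],st["tcp_rot"],st["opening"],st["qpos"])
from scipy.spatial.transform import Rotation as R
print(R.from_quat(st["tcp_rot"]).as_matrix().round(3))
g=s["color"][243:270,258:288].max(2);n,l,stt,ce=cv2.connectedComponentsWithStats((g<70).astype(np.uint8));i=1+np.argmax(stt[1:,4])
print(stt[i]+[258,243,0,0,0],ce[i]+[258,243],onz(s,[ce[i]+[258,243]],.183))
cv2.imwrite("pics/c.png",cv2.resize(s["color"][130:330,190:400],None,fx=2.8,fy=2.8))
E
```

```text
[0.4386556  0.05462572 0.27029264] [ 7.10200126e-01  7.03999839e-01 -8.10381402e-05  3.97972999e-05] 0.5983480482245425 [-1.06301792e-01 -2.68818422e-01  2.09908727e+00 -1.82025582e-04
  1.31136445e+00 -9.74865341e-02]
[[ 0.009  1.    -0.   ]
 [ 1.    -0.009 -0.   ]
 [-0.    -0.    -1.   ]]
[264 246  17  20 256] [271.875      255.35546875] [[0.43796317 0.0617422  0.183     ]]
```

View pics/c.png

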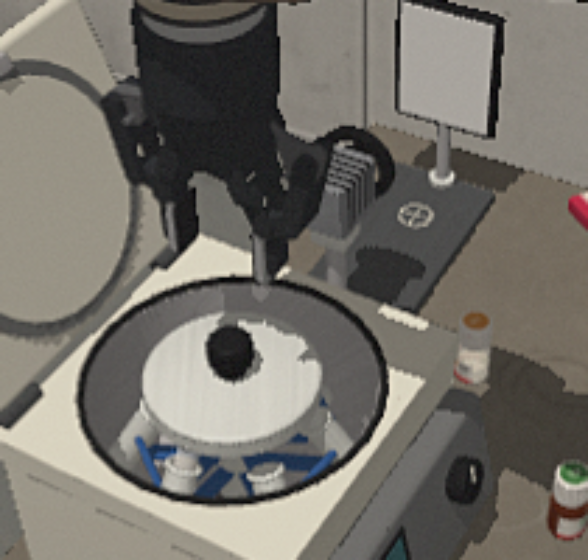

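The gripper is straight above the knob. Both views put the knob at x≈0.439, y≈0.057. Next: descend, grip, lift slightly.

Request:
{"method": "jog_arm", "body": {
  "deltas": "0 0.1 -0.8 0 0 0;0 0 -0.8 0 0 0;0 0 -0.8 0 0 0;0 0 -0.8 0 0 0;0 0 -0.5 0 0 0;0 0 -0.4 0 0 0;0 0 -0.1 0 0 0;0 0 0 0 0 0"
}}

```text
time: 5.98
eef_pos: [0.4389, 0.057, 0.1866]
tcp_rot: [0.71, 0.704, 0.0, 0.0]
contact_force: [-0.4, -0.3, 0.2]
opening: 0.602
finger_force: 0.0
```

Request:
{"method": "jog_arm", "body": {
  "deltas": "0 0 0 0 0 0;0 0 0 0 0 0;0 0 0 0 0 0;0 0 0 0 0 0;0 0 0 0 0 0;0 0 0 0 0 0",
  "gripper": 0.0,
  "squeeze": 50
}}

```text
time: 6.72
eef_pos: [0.4393, 0.057, 0.1871]
tcp_rot: [0.71, 0.704, 0.001, 0.001]
contact_force: [1.6, 0.5, 4.9]
opening: 0.306
finger_force: 49.5
```

Request:
{"method": "jog_arm", "body": {
  "deltas": "0 0 0.2 0 0 0;0 0 0.4 0 0 0;0 0 0.6 0 0 0;0 0 0.8 0 0 0;0 0 0.8 0 0 0;0 0 0.6 0 0 0;0 0 0.3 0 0 0;0 0 0 0 0 0"
}}

```text
time: 7.72
eef_pos: [0.4388, 0.057, 0.2608]
tcp_rot: [0.71, 0.704, 0.0, 0.0]
contact_force: [0.0, 0.4, -2.2]
opening: 0.309
finger_force: 49.6
```

```bash
python3 - <<'E'
from h import *
s=shot("scene")
cv2.imwrite("pics/d.png",cv2.resize(s["color"][150:330,190:370],None,fx=3,fy=3))
E
```

```text
(no output)
```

View pics/d.png

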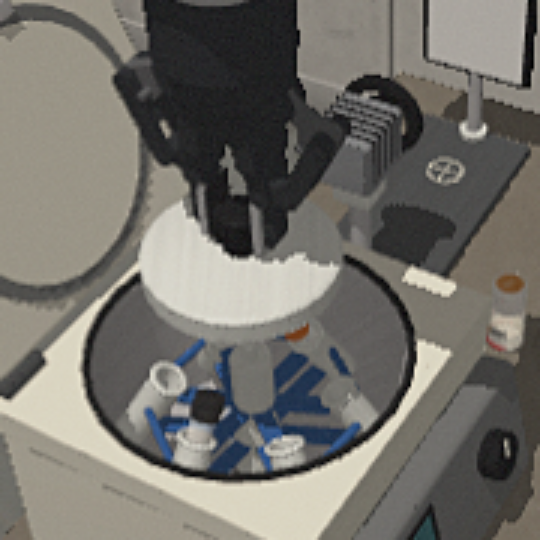

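The lid hangs level. The sample's black cap shows in the front-left sleeve (crop (207,403)) and the orange cap across from it. Carrying the lid to the bench spot.

Request:
{"method": "jog_arm", "body": {
  "deltas": "0 -0.6 0 0 0 0;0 -1 0 0 0 0;0 -1 0 0 0 0;0 -1 0 0 0 0;0 -1 0 0 0 0;0 -1 0 0 0 0;0 -1 0 0 0 0;0 -1 0 0 0 0;-0.4 -1 0 0 0 0;-0.5 -1 0 0 0 0;-0.6 -1 0 0 0 0;-0.6 -1 0 0 0 0;-0.6 -1 0 0 0 0;-0.6 -1 0 0 0 0;-0.6 -1 0 0 0 0;-0.4 -1 0 0 0 0;-0.1 -0.4 0 0 0 0;0 0 0 0 0 0"
}}

```text
time: 10.02
eef_pos: [0.3503, -0.2632, 0.26]
tcp_rot: [0.71, 0.704, 0.0, -0.0]
contact_force: [0.4, 0.1, -1.1]
opening: 0.308
finger_force: 49.6
```

Request:
{"method": "jog_arm", "body": {
  "deltas": "0 0 -0.6 0 0 0;0 0 -1 0 0 0;0 0 -1 0 0 0;0 0 -1 0 0 0;0 0 -1 0 0 0;0 0 -1 0 0 0;0 0 -1 0 0 0;0 0 -1 0 0 0;0 0 -1 0 0 0;0 0 -0.8 0 0 0;0 0 -0.6 0 0 0;0 0 0 0 0 0;0 0 0 0 0 0"
}}

```text
time: 11.65
eef_pos: [0.351, -0.2634, 0.0608]
tcp_rot: [0.71, 0.704, -0.0, 0.001]
contact_force: [-0.3, -0.6, -1.1]
opening: 0.306
finger_force: 49.6
```

Request:
{"method": "jog_arm", "body": {
  "deltas": "0 0 -0.4 0 0 0;0 0 -0.3 0 0 0;0 0 -0.1 0 0 0;0 0 -0.05 0 0 0;0 0 0 0 0 0"
}}

```text
time: 12.28
eef_pos: [0.3505, -0.2629, 0.0435]
tcp_rot: [0.71, 0.704, -0.0, -0.0]
contact_force: [-0.6, 1.7, 1.4]
opening: 0.3
finger_force: 49.8
```

Request:
{"method": "jog_arm", "body": {
  "deltas": "0 0 -0.05 0 0 0;0 0 0 0 0 0"
}}

```text
time: 12.52
eef_pos: [0.3507, -0.2629, 0.0431]
tcp_rot: [0.71, 0.704, 0.0, -0.001]
contact_force: [-2.4, 3.5, 6.6]
opening: 0.305
finger_force: 50.2
```

Request:
{"method": "jog_arm", "body": {
  "deltas": "0 0 0 0 0 0;0 0 0 0 0 0;0 0 0 0 0 0;0 0 0 0 0 0",
  "gripper": 0.6
}}

```text
time: 13.02
eef_pos: [0.3507, -0.263, 0.0423]
tcp_rot: [0.71, 0.704, -0.0, 0.0]
contact_force: [0.7, -0.1, 1.0]
opening: 0.6
finger_force: 0.0
```

Request:
{"method": "jog_arm", "body": {
  "deltas": "0 0 0.4 0 0 0;0 0 0.8 0 0 0;0 0 1 0 0 0;0 0 1 0 0 0;0 0 1 0 0 0;0 0 1 0 0 0;0 0 1 0 0 0;0 0 1 0 0 0;0 0 1 0 0 0;0 0 1 0 0 0;0 0 1 0 0 0;0 0 0.5 0 0 0"
}}

```text
time: 14.52
eef_pos: [0.3509, -0.2632, 0.258]
tcp_rot: [0.71, 0.704, -0.0, 0.001]
contact_force: [-0.1, -0.4, -0.9]
opening: 0.6
finger_force: 0.0
```

```bash
python3 - <<'E'
from h import *
s=shot("scene");t=shot("top")
hs=cv2.cvtColor(s["color"],cv2.COLOR_BGR2HSV);ht=cv2.cvtColor(t["color"],cv2.COLOR_BGR2HSV)
a=cv2.resize(t["color"][180:280,210:316],(480,453),interpolation=2);b=cv2.resize(t["color"][190:330,330:470],(453//1,453),interpolation=2)[:, :]
sc=cv2.resize(s["color"][220:330,210:340],(400,338),interpolation=2)
cv2.imwrite("pics/e.png",cv2.resize(np.hstack([a,b]),(800,388)))
cv2.imwrite("pics/f.png",cv2.resize(s["color"][225:320,215:335],(780,617-20),interpolation=2))
E
```

```text
(no output)
```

View pics/e.png

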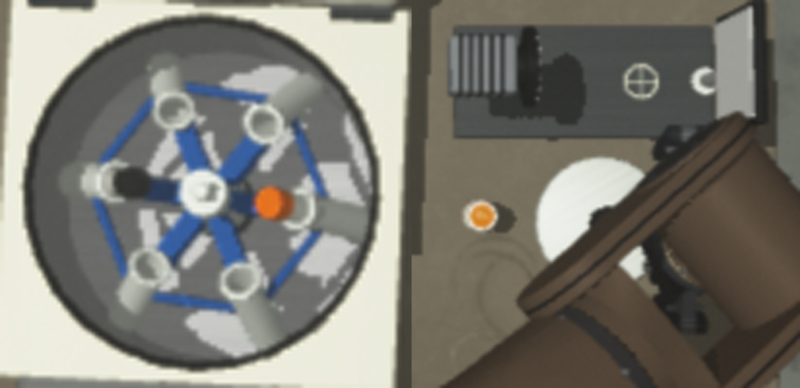

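View pics/f.png

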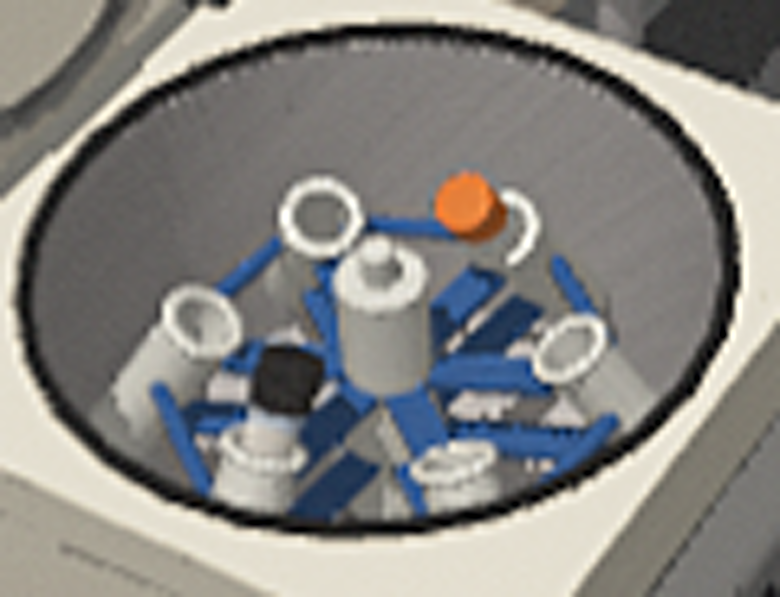

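The lid lies flat on free bench, clear of vial, carton and plate (crop centre about (593,215)). The black cap is at e-crop (131,184), the orange cap at (271,203), and the other sleeves are empty. Now to measure the sample axis.

```bash
python3 - <<'E'
from h import *
s=shot("scene");t=shot("top")
f=3.88
M=np.array([(175,108),(265,122),(241,280),(150,268)])/f+[210,180]
W=onz(t,M,.12);c=W.mean(0);print("axis from mouths",c,np.hypot(*(W-c)[:,:2].T),np.degrees(np.arctan2(*(W-c)[:,1::-1].T)))
print("pin",onz(t,[np.array([207,190])/f+[210,180]],.157))
def big(m,x0,y0):
    n,l,st,ce=cv2.connectedComponentsWithStats(m.astype(np.uint8));i=1+np.argmax(st[1:,4]);print("  ",st[i]);return ce[i]+[x0,y0]
cb=big(t["color"][222:233,236:251].max(2)<60,236,222); 
h=cv2.cvtColor(t["color"],cv2.COLOR_BGR2HSV)
ob=big(cv2.inRange(h[220:245,270:290],(5,150,120),(18,255,255))>0,270,220)
print(cb,ob,"cap top",onz(t,[cb],.144),"orange",onz(t,[ob],.144))
hs=cv2.cvtColor(s["color"],cv2.COLOR_BGR2HSV)
cs=big(s["color"][275:292,250:270].max(2)<60,250,275)
os=big(cv2.inRange(hs[245:270,275:300],(3,150,100),(18,255,255))>0,275,245)
print(cs,os,"tri",tri(s,cs,t,cb),tri(s,os,t,ob))
k=6.5
for n,p,z in(("hubtop",(380,272),.144),("m",(322,217),.12),("m",(455,462),.12),("m",(201,322),.12),("m",(570,348),.12)):
    print(n,onz(s,[np.array(p)*[120/780,95/597]+[215,225]],z))
ct=(412.8,219.2);cs=(338.,207.);print("cross",onz(t,[ct],.012),onz(s,[cs],.012))
E
```

```text
axis from mouths [0.43944122 0.05506279 0.12      ] [0.0535053  0.05316368 0.05300049 0.05374887] [  21.37192058  -37.74971082 -158.21885764  142.5062739 ]
pin [[0.43950402 0.05194026 0.157     ]]
   [ 4  2  9  7 49]
   [ 6  8  9  9 60]
[243.83673469 226.93877551] [279.9        231.91666667] cap top [[0.44454526 0.0959727  0.144     ]] orange [[0.43412057 0.01691837 0.144     ]]
   [ 4  5 11 11 97]
   [ 7  8 11 10 85]
[258.75257732 285.04123711] [286.85882353 257.62352941] tri (array([0.44599005, 0.09754141, 0.13627909]), np.float64(0.001474365815937094)) (array([0.43492012, 0.01753524, 0.13813455]), np.float64(0.0007119426997328617))
hubtop [[0.44050145 0.05703427 0.144     ]]
m [[0.48038175 0.02680652 0.12      ]]
m [[0.39741878 0.09208722 0.12      ]]
m [[0.48843083 0.07922446 0.12      ]]
m [[0.39       0.04006554 0.12      ]]
cross [[ 0.47532287 -0.29978313  0.012     ]] [[ 0.47600999 -0.2953289   0.012     ]]
```

```bash
cat > plan.py <<'E'
from h import *
from scipy.spatial.transform import Rotation as R
st=get_state();p=st["eef_pos"];q=R.from_quat(st["tcp_rot"])
th=np.radians(82.2);u=np.array([np.cos(th),np.sin(th),0]);a=-.5*u+np.array([0,0,.8660])
G=np.array([.4395,.057,.12])+.052*u+.025*a
y=np.array([np.sin(th),-np.cos(th),0]);T=R.from_matrix(np.c_[np.cross(y,-a),y,-a])
if __name__=="__main__":
    S=G+.07*a
    print("grasp",G,"standoff",S,"a",a)
    print("to standoff units",(S-p)/.02,"to grasp",(G-p)/.02,"rot units",(T*q.inv()).as_rotvec()/.1)
    print("along/perp mm",(p-G)@a*1e3,((p-G)-((p-G)@a)*a)*1e3,st["qpos"],st["contact_force"])
    ry=np.array([1.,0,0]);U=R.from_matrix(np.c_[np.cross(ry,[0,0,-1]),ry,[0,0,-1]])
    print("upright rot units",(U*q.inv()).as_rotvec()/.1)
E
python3 plan.py
```

```text
grasp [0.44486077 0.09613454 0.14165   ] standoff [0.44011072 0.06145837 0.20227   ] a [-0.06785779 -0.49537392  0.866     ]
to standoff units [ 4.48456951 16.20869582 -2.67848331] to grasp [ 4.72207176 17.94250454 -5.70948331] rot units [ 5.22043164 -0.38125906 -1.25277856]
along/perp mm 283.06181385119896 [ -75.23348723 -218.62865033 -130.94186462] [-8.75797391e-01 -2.67383223e-01  2.12444352e+00  9.51898687e-06
  1.28521933e+00 -8.67763600e-01] [0.26776776 0.27916959 0.32106566]
upright rot units [-0.00531739 -0.00435053  0.08036476]
```

Request:
{"method": "jog_arm", "body": {
  "deltas": "0.4 0.6 0 0 0 0;0.4 1 0 0 0 0;0.4 1 0 0 0 0;0.4 1 0 0 0 0;0.4 1 0 0 0 0;0.4 1 0 0 0 0;0.4 1 0 0.475 -0.035 -0.114;0.4 1 0 0.475 -0.035 -0.114;0.4 1 0 0.475 -0.035 -0.114;0.4 1 0 0.475 -0.035 -0.114;0.4 1 0 0.475 -0.035 -0.114;0.08 1 -0.4 0.475 -0.035 -0.114;0 1 -0.5 0.475 -0.035 -0.114;0 1 -0.5 0.475 -0.035 -0.114;0 1 -0.5 0.475 -0.035 -0.114;0 1 -0.5 0.475 -0.035 -0.114;0 0.6 -0.28 0.475 -0.035 -0.114;0 0 0 0 0 0;0 0 0 0 0 0",
  "gripper": 0.45
}}

```text
time: 17.1
eef_pos: [0.4403, 0.0612, 0.2028]
tcp_rot: [0.728, 0.635, 0.195, -0.17]
contact_force: [0.3, 0.1, -0.1]
opening: 0.448
finger_force: 0.0
```

```bash
python3 plan.py
```

```text
grasp [0.44486077 0.09613454 0.14165   ] standoff [0.44011072 0.06145837 0.20227   ] a [-0.06785779 -0.49537392  0.866     ]
to standoff units [-0.00727182  0.01386506 -0.0244402 ] to grasp [ 0.23023043  1.74767378 -3.0554402 ] rot units [ 0.00759665  0.00415559 -0.00067716]
along/perp mm 70.54772304695418 [ 0.18260362 -0.00597342  0.01447587] [-0.36171871 -0.20082429  2.23061807  0.53258692  1.28277    -0.42491958] [ 0.33035918  0.08187237 -0.14039706]
upright rot units [-5.2206573   0.36077618  1.32816547]
```

Request:
{"method": "jog_arm", "body": {
  "deltas": "0.033 0.25 -0.436 0 0 0;0.033 0.25 -0.436 0 0 0;0.033 0.25 -0.436 0 0 0;0.033 0.25 -0.436 0 0 0;0.033 0.25 -0.436 0 0 0;0.033 0.25 -0.436 0 0 0;0.033 0.25 -0.436 0 0 0;0 0 0 0 0 0;0 0 0 0 0 0"
}}

```text
time: 18.23
eef_pos: [0.445, 0.096, 0.1419]
tcp_rot: [0.728, 0.635, 0.195, -0.17]
contact_force: [0.2, -0.6, 0.0]
opening: 0.449
finger_force: 0.0
```

```bash
python3 - <<'E'
from h import *
s=shot("scene");print(get_state()["contact_force"])
cv2.imwrite("pics/g.png",cv2.resize(s["color"][200:320,215:335],(600,600),interpolation=2))
E
```

```text
[-0.1110466  -0.10540002  0.6670501 ]
```

View pics/g.png

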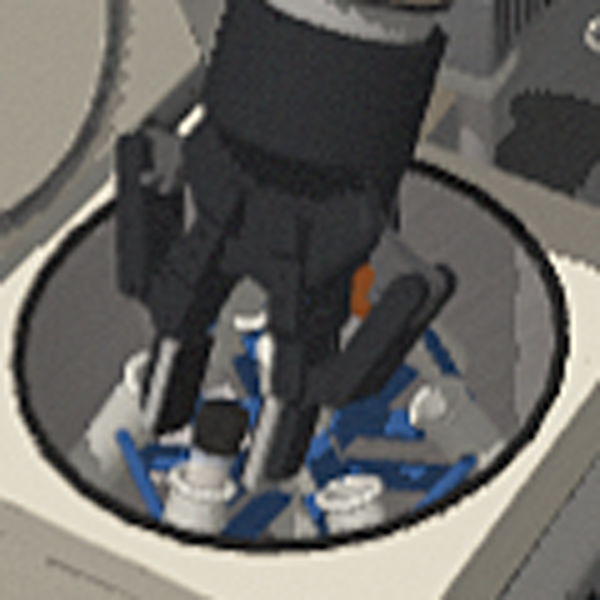

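The fingers straddle the black cap (crop (220,428)) and clear the neighbouring sleeves. Gripping.

Request:
{"method": "jog_arm", "body": {
  "deltas": "0 0 0 0 0 0;0 0 0 0 0 0;0 0 0 0 0 0;0 0 0 0 0 0;0 0 0 0 0 0;0 0 0 0 0 0",
  "gripper": 0.0,
  "squeeze": 40
}}

```text
time: 19.02
eef_pos: [0.4452, 0.0958, 0.1422]
tcp_rot: [0.728, 0.635, 0.196, -0.169]
contact_force: [-1.4, -3.2, 5.0]
opening: 0.198
finger_force: 39.4
```

Request:
{"method": "jog_arm", "body": {
  "deltas": "-0.017 -0.124 0.217 0 0 0;-0.033 -0.25 0.436 0 0 0;-0.033 -0.25 0.436 0 0 0;0 0 0 0 0 0"
}}

```text
time: 19.52
eef_pos: [0.4434, 0.0831, 0.1643]
tcp_rot: [0.728, 0.635, 0.196, -0.169]
contact_force: [-0.5, 0.5, -0.4]
opening: 0.192
finger_force: 39.2
```

Request:
{"method": "jog_arm", "body": {
  "deltas": "-0.033 -0.25 0.436 0 0 0;-0.033 -0.25 0.436 0 0 0;-0.033 -0.25 0.436 0 0 0;-0.033 -0.25 0.436 0 0 0;-0.033 -0.25 0.436 0 0 0;-0.033 -0.25 0.436 0 0 0;-0.033 -0.25 0.436 0 0 0;-0.017 -0.124 0.217 0 0 0;0 0 0 0 0 0"
}}

```text
time: 20.65
eef_pos: [0.4384, 0.0459, 0.2292]
tcp_rot: [0.728, 0.635, 0.195, -0.17]
contact_force: [0.4, -0.9, -0.4]
opening: 0.199
finger_force: 39.1
```

```bash
python3 plan.py; python3 - <<'E'
from h import *
s=shot("scene")
cv2.imwrite("pics/i.png",cv2.resize(s["color"][170:320,205:355],(600,600),interpolation=2))
E
```

```text
grasp [0.44486077 0.09613454 0.14165   ] standoff [0.44011072 0.06145837 0.20227   ] a [-0.06785779 -0.49537392  0.866     ]
to standoff units [ 0.08695678  0.7793729  -1.34591299] to grasp [ 0.32445903  2.51318163 -4.37691299] rot units [0.00362785 0.01296178 0.00729642]
along/perp mm 101.14776709550917 [ 0.37448295 -0.1576666  -0.05570651] [-0.3979865  -0.23521785  2.20703924  0.51827063  1.34865574 -0.42430864] [ 0.39483189 -0.91910031 -0.39571434]
upright rot units [-5.2251226   0.3711975   1.33375086]
```

View pics/i.png

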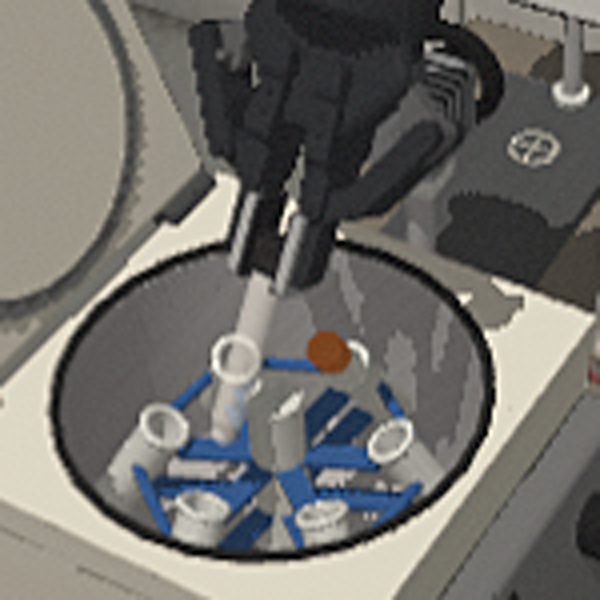

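The tube is fully drawn, its tip at crop (225,435) above the mouths; the orange tube is still seated. Lift straight up, then carry while turning upright.

Request:
{"method": "jog_arm", "body": {
  "deltas": "0 0 0.5 0 0 0;0 0 0.9 0 0 0;0 0 1 0 0 0;0 0 1 0 0 0;0 0 1 0 0 0;0 0 0.6 0 0 0;0 -0.5 0 -0.3 0.02 0.08;0.1 -0.8 0 -0.5 0.035 0.125;0.2 -1 0 -0.5 0.035 0.125;0.2 -1 0 -0.5 0.035 0.125;0.2 -1 0 -0.5 0.035 0.125;0.2 -1 0 -0.5 0.035 0.125;0.2 -1 0 -0.5 0.035 0.125;0.2 -1 0 -0.5 0.035 0.125;0.2 -1 0 -0.5 0.035 0.125;0.2 -1 0 -0.5 0.035 0.125;0.16 -1 0 -0.425 0.035 0.125;0 -1 0 0 0 0;0 -1 0 0 0 0;0 -1 0 0 0 0"
}}

```text
time: 23.2
eef_pos: [0.4752, -0.2214, 0.3286]
tcp_rot: [0.707, 0.707, -0.0, -0.0]
contact_force: [-0.2, 1.0, -0.4]
opening: 0.198
finger_force: 39.2
```

Request:
{"method": "jog_arm", "body": {
  "deltas": "0 -1 0 0 0 0;0 -1 0 0 0 0;0 -1 0 0 0 0;0 -0.6 0 0 0 0;0 -0.3 0 0 0 0;0 0 0 0 0 0;0 0 0 0 0 0"
}}

```text
time: 24.08
eef_pos: [0.4755, -0.2974, 0.3289]
tcp_rot: [0.707, 0.707, 0.0, -0.0]
contact_force: [0.4, -0.0, -0.0]
opening: 0.197
finger_force: 39.2
```

```bash
python3 plan.py|tail -1; python3 -c "
from h import *
st=get_state();print((np.array([.4757,-.298,.195])-st['eef_pos'])/.02,st['qpos'])"
```

```text
upright rot units [-0.00396672 -0.00182352 -0.00437157]
[ 0.01009914 -0.02918441 -6.69481638] [-7.39907852e-01 -1.69172026e-02  1.76999927e+00  1.72771140e-04
  1.38891274e+00 -7.40376294e-01]
```

Request:
{"method": "jog_arm", "body": {
  "deltas": "0 0 -0.5 0 0 0;0 0 -0.8 0 0 0;0 0 -0.8 0 0 0;0 0 -0.8 0 0 0;0 0 -0.8 0 0 0;0 0 -0.8 0 0 0;0 0 -0.8 0 0 0;0 0 -0.7 0 0 0;0 0 -0.4 0 0 0;0 0 -0.3 0 0 0;0 0 0 0 0 0;0 0 0 0 0 0"
}}

```text
time: 25.58
eef_pos: [0.4757, -0.2982, 0.1955]
tcp_rot: [0.707, 0.707, 0.0, 0.0]
contact_force: [0.5, -0.2, -0.0]
opening: 0.195
finger_force: 39.2
```

```bash
python3 - <<'E'
from h import *
s=shot("scene");t=shot("top");st=get_state();print(st["eef_pos"],st["contact_force"])
e=st["eef_pos"]
for z in(.1,.15,.179,.195):print(z,proj(s,[e[0],e[1],z]),proj(t,[e[0],e[1],z]))
print("cross",proj(s,[.4757,-.298,.012]),proj(t,[.4757,-.298,.012]))
a=cv2.resize(s["color"][120:230,290:390],(500,550),interpolation=2)
b=cv2.resize(t["color"][185:240,390:420],(300,550),interpolation=2)
cv2.imwrite("pics/j.png",np.hstack([a,b]))
E
```

```text
[ 0.47570421 -0.29815768  0.19552901] [-0.26080405  0.50312749 -0.91640054]
0.1 [[339.58624357 177.78400695]] [[419.49373617 215.75093102]]
0.15 [[340.18760536 160.19495636]] [[424.1823365  213.65418279]]
0.179 [[340.55193032 149.50741678]] [[427.09616832 212.35107189]]
0.195 [[340.7580533  143.45010137]] [[428.77023483 211.60238893]]
cross [[338.57786148 206.4206419 ]] [[412.07303621 219.0418878 ]]
```

View pics/j.png

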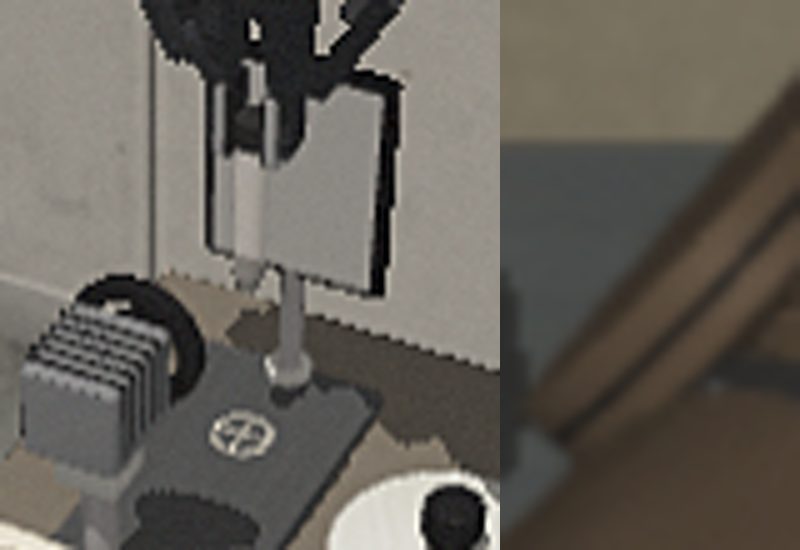

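The tube hangs upright: body centreline at scene column ~339.6 and tip row ~178.6, against the cross at (338.4,207). From here I check numerically, without further pictures.

```bash
python3 - <<'E'
from h import *
s=shot("scene");I=s["color"].astype(int);g=I.mean(2)
print("cols 334-345");
for r in list(range(138,186)):print(r,g[r,333:348].astype(int))
m=s["color"][195:220,328:352].min(2);print("cross");ys,xs=np.nonzero(m>125);e=cv2.fitEllipse(cv2.convexHull(np.c_[xs+328,ys+195].astype(np.int32)));print(e,onz(s,[e[0]],.012))
E
```

```text
cols 334-345
138 [144 116  31  24  28  23  45 148 142 144  88  33  30  31  37]
139 [141 115  29  28  30  25  44 153 146 110  91  65  27  33  36]
140 [138 114  30  28  27  20  50 148 144  72 155 149  57  29  32]
141 [139 115  28  24  26  35  60  21  53  10 137 138  91  28  30]
142 [136 114  33  24  33  56  53  50  41  18 138 134  83  23  32]
143 [138 114  31  20  53  51  50  52  50  23 139 135  81  26  28]
144 [141 114  28  27  50  49  51  51  47  25 140 138  81  29  35]
145 [139 115  29  27  32  37  41  44  44  30 139 137  80  38  41]
146 [140 113  27  30  34  34  37  32  32  48 136 135  80  45  44]
147 [140 112  30  25  33  37  36  37  33  50 136 136  72  36  39]
148 [139  83  26  28  35  33  37  38  33  47 138 129  60  37  43]
149 [138  86  16  25  69  35  24  25  29  47 139 126  63  30  27]
150 [123  89  25  68 140 100  87  63  63  43 135 128  64  32  27]
151 [135 123  75 118 158 175 175 144 137  45 134 122  67  47  43]
152 [149 143 143 137 150 166 165 165 165  54 124 121  90 102 101]
153 [146 141 135 133 152 163 162 161 159  99 109 113  93 135 142]
154 [147 138 135 133 162 161 16
[... 1529 characters left out ...]
48 146 144 152  63  99]
178 [113 110 110 119 106 109 115  90 152 150 148 147 153  81 101]
179 [114 112 110 112 115 119 125 111 140 139 132 135 157  97 100]
180 [112 112 112 115 114 115 117 115 114 115  91  76 133 100 102]
181 [114 112 110 114 115 101 103 104 100 122 103  58  54  98 103]
182 [110 112 115 116 119  61  58  58  58 108  63  61  58 102  99]
183 [112 115 113 116 107  64  61  66  64  60  65  63  61 105 103]
184 [116 116 117 104  62  64  63  63  65  62  65  67  64 101 102]
185 [117 122 104  59  61  61  67  69  64  65  67  66  69 103 102]
cross
((339.7341003417969, 203.01422119140625), (12.497937202453613, 18.297649383544922), 38.73990249633789) [[ 0.47885112 -0.31128193  0.012     ]]
```

```bash
python3 - <<'E'
from h import *
s=shot("scene");e=get_state()["eef_pos"];h=s["C"][:2]-e[:2];h/=np.linalg.norm(h)
def P(d,z,dy=0):q=e[:2]+d*h;return proj(s,[q[0],q[1]+dy,z])[0].round(2)
m=.15
print("captop far/near",P(-.009,m+.05),P(.009,m+.05),"capbot near (meas 150.2)",P(.009,m+.034),"tip far..near (meas ~177.7)",P(-.003,m-.05),P(.003,m-.05))
print("dy+3mm",P(.009,m+.034,.003),"dz+3mm",P(.009,m+.037))
# cross by ring: bright pixels close to expected
c=s["color"];y0,x0=198,328;b=c[y0:217,x0:350].min(2)
print(b)
E
```

```text
captop far/near [340.93 139.37] [340.78 143.79] capbot near (meas 150.2) [340.57 149.9 ] tip far..near (meas ~177.7) [339.64 177.06] [339.59 178.58]
dy+3mm [339.99 150.56] dz+3mm [340.61 148.76]
[[ 64  83  79  80  85  81  82  81  82  84  80  81  82  80  82  86  44  44
   42  41  42  41]
 [ 84  85  81  81  84  80  82  84  83  80  80  79  80  81  81  85  45  46
   49  45  40  63]
 [ 84  81  79  82  82  83  82  81  80  81  80  79  77  80  79  87  67  45
   44  40  61  88]
 [ 81  81  83  81  84  80  83  82  77  75  75  75  77  79  79  85  85  63
   66  62  87  84]
 [ 80  83  84  82  81  76  79  71 116 116 117 118  95  72  73  80  79  83
   86  83  83  85]
 [ 81  81  83  79  74  72 113 116 135 135 133 131 134 112 119  78  79  80
   79  81  83  83]
 [ 83  81  83  78  84 161 143 130  73  66  66 112 132 134 145 115  75  78
   81  84  84  82]
 [ 82  81  81  74 102 205 118 112 116  91 108 148  81  69  96 155 117  78
   79  81  81  81]
 [ 81  81  83  75 131 110  98 132 133 117 156 137  93  93  62 151 161  85
   79  80  82  81]
 [ 82  82  81  72 157 134  70  65  64 133 131 133 106 114 109 169 14
[... 162 characters left out ...]
0 115 113 129 157 110  75  76
   82  81  82  82]
 [ 85  80  82  79  79  71 100 120 165 112 123 144 136 154 135  76  77  79
   83  81  84  81]
 [ 85  83  82  81  82  78  76  74  80 101 120 102  82  73  75  77  81  83
   83  82  83  80]
 [ 83  83  81  81  78  81  80  82  76  74  74  75  77  80  81  81  81  84
   82  81  83  81]
 [ 81  84  79  79  82  84  82  82  81  78  82  80  81  81  80  81  84  84
   83  80  80  81]
 [ 81  83  83  78  80  83  79  78  80  78  78  82  86  84  82  78  79  84
   85  80  81  81]
 [ 78  80  83  76  83  81  79  82  80  83  82  80  82  82  80  82  88  81
   82  81  80  83]
 [ 82  81  83  81  81  80  82  83  82  80  83  80  81  82  82  84  85  83
   79  78  80  82]]
```

Cross and tube residuals agree within about 0.5 px (~1 mm) in both directions, so no correction is needed. Last check is stillness and the balance cap, then hand in.

```bash
python3 - <<'E'
from h import *
s=shot("scene");hs=cv2.cvtColor(s["color"],cv2.COLOR_BGR2HSV)
ys,xs=np.nonzero(cv2.inRange(hs[245:270,275:300],(3,150,100),(18,255,255)));print(xs.mean()+275,ys.mean()+245,"was 286.9 257.6")
st=get_state();print(st["time"],abs(st["dq"]).max(),st["finger_force"],st["eef_pos"])
print(ctrl.sign_off())
E
```

```text
286.74117647058824 257.56470588235294 was 286.9 257.6
25.825 0.004625909468497565 39.16570544242859 [ 0.47555699 -0.29801681  0.19523027]
the job is handed in; nothing more can be done
None
```

The job is handed in at 25.8 s. The lid is flat and knob up on the bench, and the sample tube is held upright and still at the focus (about 1–2 mm by my measurements). The balance tube is still seated, and I viewed 12 pictures, two over the limit of 10.

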